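# Lock the bench scale and snap its cover on

## Task

Make the bench scale ready for carrying: slide its transport lock knob outward, away from the weighing pan, to the end stop, then fit the loose cover squarely over the pan, its tab on the side of the lock knob, and press it down until both catches snap and it sits fully home. Keep pressing it down firmly (about 12 N) and finish like that, with the gripper still on the cover and the knob still at its end stop. Do not shift the flux bottle or the casting cup.

Things in the scene. Friction and masses are not known exactly. Their poses are not given: they have to be found in the camera images.
- scale: Grey bench scale, fixed, near one of two places (the cover lies at the other). Origin on the bench under the middle of its round pan, z up. Housing 24 mm high, x -95 to +60 mm (display at -x), y -112 to +58 mm (lock knob at -y). On it, centred on the origin, a square deck 92 x 92 mm, 18 mm high, upper edges rounded by 6 mm; the steel pan on it, 66 mm across, reaches to z = 49 mm.
- seat (a point): Point on the housing top (z = 24 mm) in the middle of the deck, where the fitted cover's underside centre comes to lie. Sprung catch rollers stand out of the deck's +x and -x sides: coming down, the cover meets them about 12 mm above home, needs some 10 to 18 N to pass, snaps through about 6 mm above home, then its rim rests on the housing top.
- lock (a joint): Transport lock knob: 0 = inner end (near the pan, unlocked), 0.026 m = outer end stop (locked). It slides along the scale's -y with about 1.5 N of friction and stays where it is left. It starts at 0 to 12 mm, where it stands under the cover's tab, so that the cover cannot go down.
- lock_grip (a point): Point on the lock knob's centre line, 44 mm above the bench, 10 mm below the knob's top. Knob 16 mm wide (scale's x), 20 mm long (along its travel, scale's y), standing 30 mm out of the housing, 12 mm higher than the deck. At joint value q it is 66 mm + q from the scale's origin toward its -y. Axes as the scale's.
- cover: Loose grey cover, an upturned square tray 101 x 101 mm, 34 mm high without its rib, open below, about 0.15 kg. Origin in the middle of its underside, z up. Inner width 95 mm (1.5 mm play per side on the deck). A flat tab 30 mm wide reaches to 78 mm from the middle on its -y side. Stands upright on the bench. Fitted, its axes lie along the scale's, its origin 24 mm above the scale's.
- cover_grip (a point): Middle of the grip rib on top of the cover, 46 mm above the cover's origin. Rib 24 mm wide (cover's x), 44 mm long (cover's y), from 34 to 58 mm above the cover's origin. Fitted, this point is 70 mm above the bench. Scale and cover are each turned at most 0.3 rad from the world's axes.
- flux_bottle: Bystander: small bottle with a screw cap, 55 mm wide, 104 mm high, behind the work. Origin at its underside.
- bezel_cup: Bystander: round casting cup, 56 mm across, 18 mm high, behind the work. Origin at its underside.
- cover_tab (a point): Outer end of the tab at the cover's rim, 78 mm from the cover's origin toward its -y, 5 mm above its underside (tab 4 mm thick). Fitted, it points to the scale's -y, the side of the lock knob.
Things that resemble listed ones, but are neither listed nor needed, are in the scene too. Leave any blue look-alike of the cover alone.

How it is judged:
By the outcome, as a careful person would: the job done as asked, in the order asked, and still so for the second after the job is handed in, while the arm keeps its last pose, push and grip.
It also fails if it takes over 48 s, if anything falls off the work surface, if the arm or the gripper's body presses on something with over 40 N, if the wrist force passes 120 N, or if a joint passes its speed limit or range.

## Robot

A 7-joint arm with a two-finger parallel gripper is mounted at the origin on a cart in front of the work surface, level with it; the furniture and walls round the work are solid. World frame = base frame: x ahead of the robot, y to its left, z up, the work surface at z = 0. Lengths are in m, angles in rad, forces in N, time in s.
With the tool pointing down it reaches from about 0.4 to 0.85 m from the base axis. Payload 4.5 kg.
Tool frame: the origin (TCP) lies on the centre line of the jaws, within the pads' length; the fingertips stand 14 mm ahead of it and the grasp point (between the pads) lies 5 mm behind it (nose_length is the distance from the TCP to the fingertips, in m); x points along the fingers, y is the direction in which the jaws open and shut, and the axes are right-handed (so a half turn about x gives the same grasp; the last joint's range is limited). The gripper opens to 88 mm and grips with 3 to 60 N. Pads are 18 mm wide; open, the fingers measure 123 mm over their backs; the gripper's body (75 mm by 187 mm) begins 45 mm behind the grasp point.
Start: joints at [1.319, 0.689, -0.195, 1.565, 0.157, 0.902, -0.215], TCP at [0.176, -0.6, 0.253] pointing down, gripper open.
Joint ranges: [-3.01, 3.01], [-0.46, 2.08], [-1.47, 1.51], [0.13, 2.56], [-1, 4.14], [0.04, 2.09], [-2.66, 2.66]. Speed limits (rad/s): [2.57, 2.57, 3.14, 3.14, 3.14, 3.14, 3.14].

## Interface

Orientations are given as a unit quaternion [x, y, z, w].
In Python, from plant import get_state, snapshot, camera_params, finish_job, boxes_of, silhouettes, spot_point, nose_length gives the robot as it stands.
- The arm moves only by the tool apply_moves, never from a script. Its arguments are lists of equal length, an entry for each row: "delta_pos": the shift along the tool's x, y, z in cm, a list of three; "yaw": the turn about the tool's x in rad; "gripper": the opening in per cent of the stroke, from 0 (shut) to 100 (fully open). A call has 1 to 10 rows; each row is the pose to reach, as a shift and turn from the pose measured when the call began, along the tool's axes at that moment; what a row does not reach only later rows make up. A row lasts 1/12 s, in which the tool goes at most 41.7 mm and 7.16 degrees, less where a joint would pass 70% of its speed; a pose out of reach is approached as far as the arm can. A call with a gripper value outside its range is refused whole. The fingers move at their own pace and stop on an object; "force" is the grip in N (left out, the last holds). Time passes only in rows, so rows that repeat a pose let the fingers close. It gives the time, the measured TCP pose, the force and the opening at its end, in the units of the state.
- get_state(): the state, without advancing time (a new reading comes with each control period).
- snapshot(name): name is "scene" or "top" or "wrist"; returns the picture (480x640x3 uint8, red, green, blue); there is no depth.
- camera_params(name): a dict with "fovy" (degrees; the focal length in pixels is half the picture's height over the tangent of half this angle, whatever the lens; pixels are square), "cx", "cy" (the principal point, pixels), "position" and "orientation" of the camera in the world. Camera axes: x right, y down, z forward; pixel columns grow to the right and rows downward; lengths in m; the calibration is good to about 2 mm. A picture is of the moment at which its call begins: read the wrist's pose just before it. camera_params takes no time and is no camera call; for the wrist camera it gives the pose at the moment of the call.
- finish_job(): hands the job in, once; it reports no verdict.
Trained networks look in the newest picture that a camera, given by its name, has taken for a name from the list of things; names that differ only in an ending like _2 or _b are one class to them, and where a whole thing is asked for, a point or a joint stands for the part that bears it (a point fixed in the world has none). Each returns a list of dicts, best first, with "score" (0 to 1); they miss things now and then, are a little off and sometimes report something else, mostly with a low value. They report only what shows in the picture. A call takes as long as a camera call. They do not tell look-alikes from the thing itself.
- boxes_of(thing, camera): "bbox" ([left, top, width, height] in pixels, round what is visible of it).
- silhouettes(thing, camera): "mask" (480x640 bool, what is visible of it) and "bbox" ([left, top, width, height] in pixels, round what is visible of it).
- spot_point(thing, camera): "pixel" ([column, row] in pixels: a listed point, or the origin of a listed thing).
The state is a dict: "clock": time; "q": joint angles; "qd": joint speeds; "joint_torque": joint torques, N m; "tool_pos": TCP position; "eef_rot": TCP orientation; "contact_force": force on the tool from outside, world axes, zero at the start; "moment": the same for the moment, N m; "opening": opening from 0.0 (shut) to 1.0 (fully open).
Only numpy, scipy, OpenCV 4.12 (cv2) and the standard library are available. Lean on these libraries where they do the work, as an engineer would, in place of code of your own. Each camera call takes 0.05 s, during which the arm holds its last target.

## Working session

There is one attempt and no reset: what is moved stays moved. The work goes in short steps, Python scripts to look and compute and a tool call to move; the robot and the scene stay as the last step left them, time stands still between calls to the robot, and variables do not carry over. Pictures are saved under pics/ and viewed, and the job is handed in when it is done.

Besides the shell and the picture viewer there is one more tool, called after "Request:" as name(argument=value, ...) on one line, values as JSON. apply_moves: Moves the arm, as the interface text tells. Its arguments: {"type":"object","properties":{"delta_pos":{"type":"array"},"yaw":{"type":"array"},"gripper":{"type":"array"},"force":{"type":"number"}},"required":["delta_pos","yaw","gripper"]}

```bash
ls; mkdir -p pics; python3 - <<'E'
from plant import *
import cv2
print(get_state()); print(nose_length if not callable(nose_length) else nose_length())
for n in ("scene","top","wrist"):
    im=snapshot(n); cv2.imwrite(f"pics/a_{n}.png",im[:,:,::-1]); print(n,camera_params(n))
E
```

```text
pics
{'clock': 0.0, 'q': array([ 1.31879739,  0.68998359, -0.19453772,  1.56630418,  0.15732499,
        0.90248827, -0.21509054]), 'qd': array([-0.00074205, -0.00133642, -0.00144093,  0.00144131, -0.00103866,
       -0.00261158, -0.00035136]), 'joint_torque': array([ 5.03220926e-04, -5.27559221e+01, -1.26697876e+00, -1.53432101e+01,
       -5.27083862e-02,  6.62515798e-03,  1.76433932e-04]), 'tool_pos': array([ 0.17600016, -0.59909899,  0.25192147]), 'eef_rot': array([-0.69975727, -0.10136188,  0.70002861, -0.10012726]), 'contact_force': array([-0.50383906,  0.70925109,  0.06781693]), 'moment': array([-0.0106516 , -0.01983839, -0.04776654]), 'opening': 0.9980115080103675}
0.014
scene {'fovy': 45.47202935759065, 'cx': 314.17718659351306, 'cy': 232.1731560926658, 'position': array([-0.48708003,  0.66755778,  0.6901355 ]), 'orientation': array([-0.38019795,  0.75626057, -0.47477633,  0.24105374])}
top {'fovy': 44.04229173189012, 'cx': 318.78828170578595, 'cy': 231.82591011247763, 'position': array([ 0.25217279, -0.07797561,  1.33939701]), 'orientation': array([ 0.71608942, -0.68827697,  0.08170461, -0.0825537 ])}
wrist {'fovy': 67.1256212324556, 'cx': 322.0649317243247, 'cy': 242.30597269255958, 'position': array([ 0.24407899, -0.57841825,  0.38475355]), 'orientation': array([ 0.79352814, -0.59265747, -0.08346075,  0.11002056])}
```

View pics/a_scene.png

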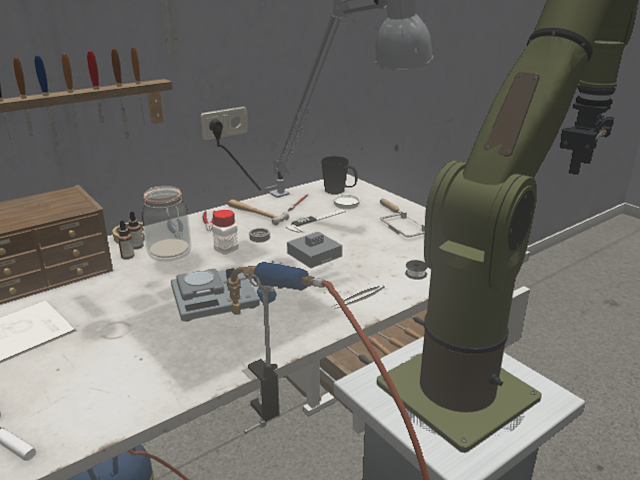

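View pics/a_top.png

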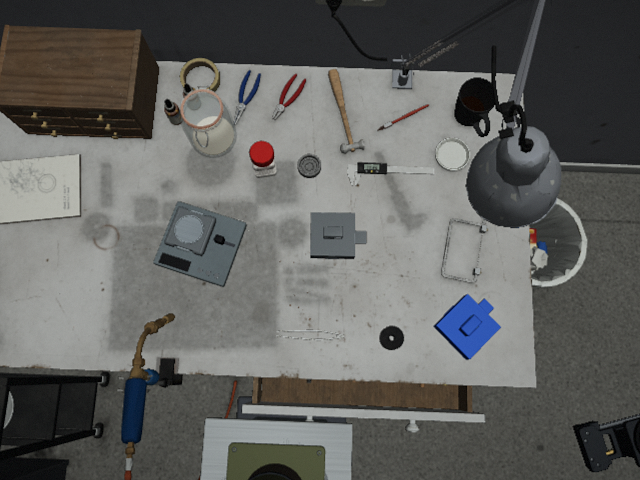

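View pics/a_wrist.png

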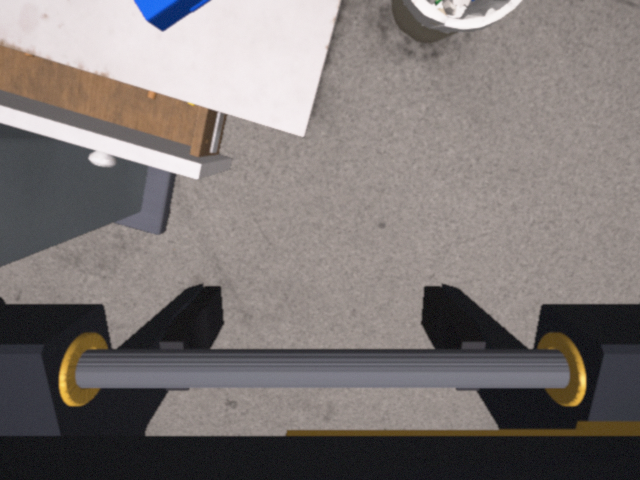

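The top view shows the scale at about (200,243) with its knob at (220,240). The grey cover is at (333,235) with its tab to the right. The blue look-alike is at (468,326), so leave it. The lamp (515,175) and the torch (145,340) are obstacles. Candidates for the cover are the grey one at (333,235) and the blue one at (468,326), and I choose the grey. The only knob candidate is (220,240).

```bash
cat > h.py <<'E'
from plant import *
import numpy as np, cv2
from scipy.spatial.transform import Rotation as R
def cam(n):
    c=camera_params(n); f=240/np.tan(np.radians(c['fovy'])/2)
    return np.array(c['position']),R.from_quat(c['orientation']).as_matrix(),f,c['cx'],c['cy']
def ray(c,px):
    p,M,f,cx,cy=c; return M@np.array([(px[0]-cx)/f,(px[1]-cy)/f,1.])
def onz(c,px,z):
    d=ray(c,px); return c[0]+d*(z-c[0][2])/d[2]
def proj(c,P):
    p,M,f,cx,cy=c; v=(np.atleast_2d(P)-p)@M; return np.c_[v[:,0]/v[:,2]*f+cx,v[:,1]/v[:,2]*f+cy]
def save(im,name,crop=None,s=1):
    if crop: x,y,w,h=crop; im=im[y:y+h,x:x+w]
    im=cv2.resize(im,None,fx=s,fy=s,interpolation=cv2.INTER_CUBIC); cv2.imwrite(f'pics/{name}.png',im[:,:,::-1])
E
python3 - <<'E'
from h import *
im=snapshot("top"); c=cam("top")
Z={'scale':0,'seat':.024,'lock_grip':.044,'cover':0,'cover_grip':.046,'cover_tab':.005,'flux_bottle':0,'bezel_cup':0}
for n,z in Z.items():
    for d in spot_point(n,"top")[:3]:
        print(n,round(d['score'],2),np.round(d['pixel'],1),np.round(onz(c,d['pixel'],z),4))
save(im,'b',(140,180,260,130),3)
E
```

```text
scale 0.86 [190.2 231.5] [0.5585 0.2279 0.    ]
seat 0.97 [191.8 233.1] [0.5495 0.2184 0.024 ]
lock_grip 0.58 [218.3 237. ] [0.5384 0.1539 0.044 ]
cover 0.91 [462.4 328.1] [ 0.3615 -0.3995  0.    ]
cover 0.62 [332.7 237. ] [ 0.5587 -0.1027  0.    ]
cover_grip 0.84 [468.3 326.8] [ 0.361  -0.4013  0.046 ]
cover_grip 0.74 [334.2 235.4] [ 0.5519 -0.1051  0.046 ]
cover_grip 0.16 [217.1 237.3] [0.5371 0.1562 0.046 ]
cover_tab 0.79 [365.3 237.5] [ 0.5593 -0.1778  0.005 ]
cover_tab 0.75 [488.8 300.8] [ 0.4243 -0.4588  0.005 ]
flux_bottle 0.64 [265.3 167.8] [0.7211 0.0633 0.    ]
bezel_cup 0.94 [309.9 167. ] [ 0.7274 -0.0427  0.    ]
```

View pics/b.png

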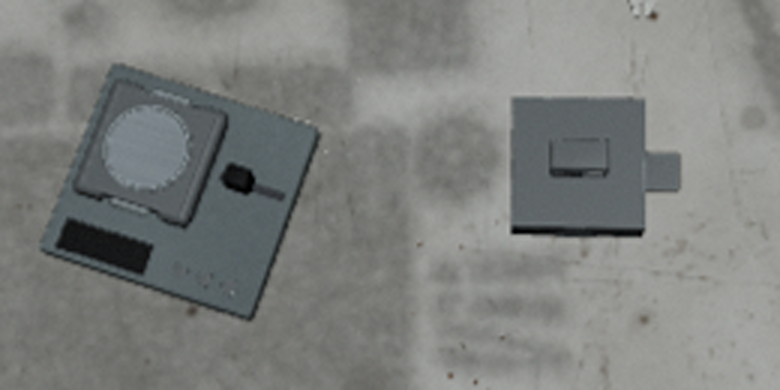

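```bash
cat >> h.py <<'E'
def plan(target,jaw=None):
    "target TCP world; jaw = desired angle of tool y in world xy (mod pi)"
    s=get_state(); M=R.from_quat(s['eef_rot']).as_matrix(); d=np.array(target)-s['tool_pos']
    a=np.arctan2(M[1,1],M[0,1]); out=M.T@d*100
    print('pos',np.round(s['tool_pos'],4),'delta_cm',np.round(out,2),'jawang',round(a,3),'F',np.round(s['contact_force'],1),'open',round(s['opening'],3),'t',s['clock'])
    print('tool x dir',np.round(M[:,0],3))
    if jaw is not None:
        e=(jaw-a+np.pi/2)%np.pi-np.pi/2; print('yaw (about tool x, down => minus world)',np.round(-e,3), 'alt', np.round(-e+np.pi,3),np.round(-e-np.pi,3),'q7',s['q'][6])
E
python3 - <<'E'
from h import *
plan([.5,.0,.30],0)
E
```

```text
pos [ 0.1762 -0.5996  0.2527] delta_cm [ -4.73 -48.4  -47.97] jawang -1.285 F [ 0.   0.4 -0.4] open 0.995 t 0.6
tool x dir [ 0. -0. -1.]
yaw (about tool x, down => minus world) -1.285 alt 1.857 -4.427 q7 -0.21507521322980042
```

Request:
apply_moves(delta_pos=[[-2, -3, -3], [-4, -6, -6], [-5, -9, -9], [-6, -12, -12], [-6, -15, -15], [-6, -17.5, -17.5], [-6, -20, -20], [-6, -22.5, -22.5], [-6, -25, -25], [-6, -27.5, -27.5]], yaw=[-0.1, -0.2, -0.3, -0.4, -0.5, -0.6, -0.7, -0.8, -0.9, -1.0], gripper=[100, 100, 100, 100, 100, 100, 100, 100, 100, 100])

```text
clock: 1.43
tool_pos: [0.3631, -0.2566, 0.3131]
eef_rot: [-0.565, -0.425, 0.565, -0.426]
contact_force: [0.5, -1.0, -0.1]
opening: 0.999
```

```bash
python3 - <<'E'
from h import *
plan([.48,.12,.30],-.28)
E
```

```text
pos [ 0.3631 -0.2566  0.3131] delta_cm [  1.29   0.83 -39.43] jawang -0.28 F [ 0.5 -1.  -0.1] open 0.999 t 1.4333
tool x dir [ 0.001 -0.001 -1.   ]
yaw (about tool x, down => minus world) 0.0 alt 3.142 -3.141 q7 -0.08456060879813924
```

Request:
apply_moves(delta_pos=[[0, 0, -3], [0, 0, -7], [0, 0, -11], [0, 0.5, -15], [0, 0.5, -19], [0, 0.5, -23], [0, 1, -27], [0, 1, -30], [0, 1, -30], [0, 1, -30]], yaw=[0, 0, 0, 0, 0, 0, 0, 0, 0, 0], gripper=[100, 100, 100, 100, 100, 100, 100, 100, 100, 100])

```text
clock: 2.27
tool_pos: [0.4559, 0.0308, 0.3131]
eef_rot: [0.564, 0.426, -0.564, 0.427]
contact_force: [-0.5, -0.5, -0.4]
opening: 0.994
```

```bash
python3 - <<'E'
from h import *
plan([.48,.12,.30],-.28)
c=cam("wrist"); print(camera_params("wrist"))
im=snapshot("wrist"); save(im,'c')
Z={'seat':.024,'lock_grip':.044,'cover_grip':.046,'cover_tab':.005,'cover':0,'scale':0}
for n,z in Z.items():
    for d in spot_point(n,"wrist")[:3]:
        print(n,round(d['score'],2),np.round(d['pixel'],1),np.round(onz(c,d['pixel'],z),4))
E
```

```text
pos [0.4559 0.0308 0.3131] delta_cm [ 1.31 -0.11 -9.24] jawang -0.276 F [-0.5 -0.5 -0.4] open 0.994 t 2.2667
tool x dir [ 0.001 -0.    -1.   ]
yaw (about tool x, down => minus world) 0.004 alt 3.146 -3.137 q7 -0.7775518235838269
{'fovy': 67.1256212324556, 'cx': 322.0649317243247, 'cy': 242.30597269255958, 'position': array([0.47537949, 0.09964782, 0.44573507]), 'orientation': array([ 0.98118626, -0.1352827 , -0.01839772,  0.1365051 ])}
lock_grip 0.61 [365.7  72.6] [0.5363 0.1509 0.044 ]
cover_grip 0.68 [438.  290.3] [ 0.5622 -0.1044  0.046 ]
cover 0.94 [424.8 274.9] [ 0.5595 -0.1016  0.    ]
scale 0.81 [364.2   6.6] [0.557  0.2205 0.    ]
```

View pics/c.png

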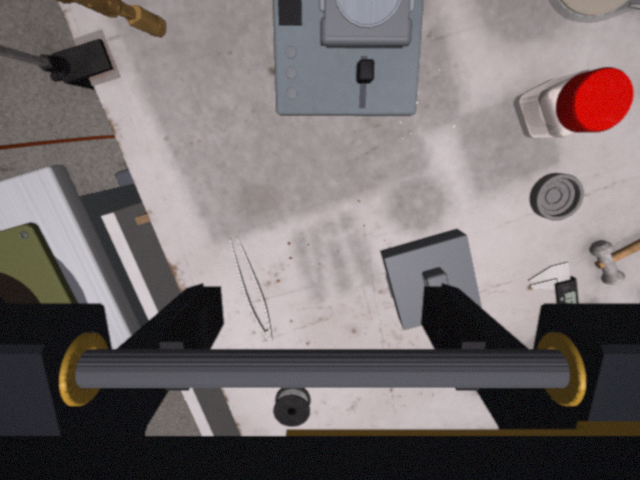

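The wrist view shows the knob at (366,70), the scale centre near (365,10), the grey cover at (430,275), the bottle at (595,100) and the cup at (557,195). I'll move closer so the whole scale is in view.

Request:
apply_moves(delta_pos=[[0, 1, -3], [0, 2, -6], [0, 3, -9], [0, 3, -9], [0, 3, -9]], yaw=[0, 0, 0, 0, 0], gripper=[80, 60, 60, 60, 60])

```text
clock: 3.03
tool_pos: [0.5097, 0.1068, 0.3127]
eef_rot: [-0.565, -0.425, 0.565, -0.425]
contact_force: [-0.7, -0.3, 0.2]
opening: 0.647
```

```bash
python3 - <<'E'
from h import *
plan([.537,.152,.30],-.28)
c=cam("wrist")
im=snapshot("wrist"); save(im,'d'); np.save('d.npy',im); import pickle; pickle.dump(c,open('d.pkl','wb'))
Z={'seat':.024,'lock_grip':.044,'scale':0}
for n,z in Z.items():
    for d in spot_point(n,"wrist")[:3]:
        print(n,round(d['score'],2),np.round(d['pixel'],1),np.round(onz(c,d['pixel'],z),4))
E
```

```text
pos [0.5097 0.1068 0.3127] delta_cm [ 1.26  1.37 -5.11] jawang -0.281 F [-0.7 -0.3  0.2] open 0.647 t 3.0333
tool x dir [ 0. -0. -1.]
yaw (about tool x, down => minus world) -0.001 alt 3.141 -3.142 q7 -0.9083715013802512
seat 0.87 [331.7  88.7] [0.5542 0.2234 0.024 ]
lock_grip 0.88 [335.7 162.7] [0.5372 0.1482 0.044 ]
scale 0.57 [328.9  92.8] [0.5514 0.2229 0.    ]
```

View pics/d.png

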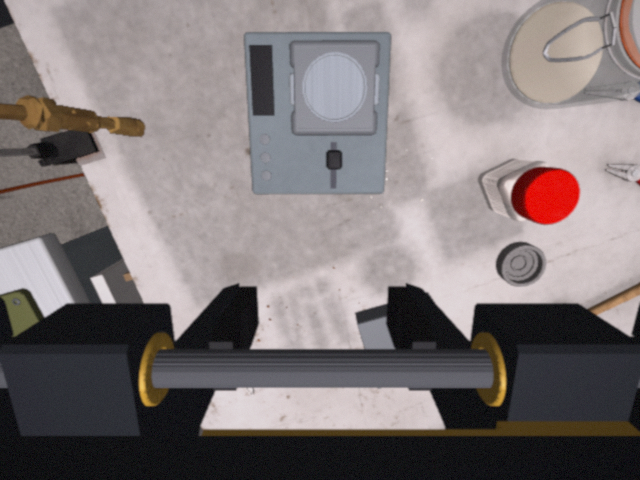

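```bash
python3 - <<'E'
from h import *
im=np.load('d.npy'); save(im,'d2',(235,20,170,185),3.2)
E
```

```text
(no output)
```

View pics/d2.png

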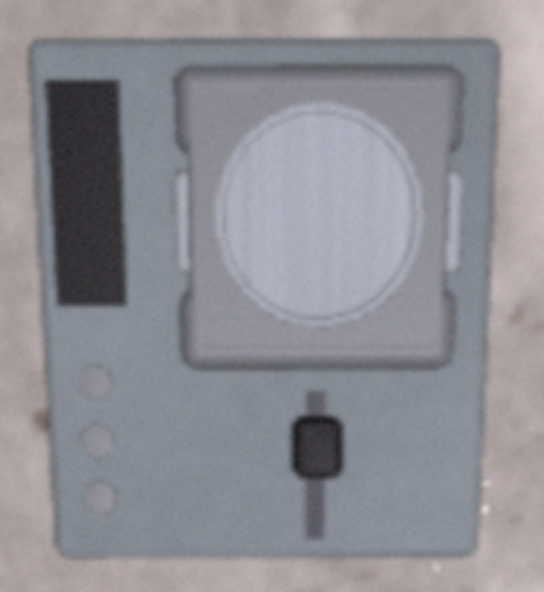

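```bash
python3 - <<'E'
from h import *; import pickle
from scipy.optimize import least_squares
c=pickle.load(open('d.pkl','rb'))
cr=lambda p:np.array(p)/3.2+[235,20]
obs=cr([[29,40],[498,40],[475,555],[59,555]]); 
L=np.array([[-.095,.058,.024],[.06,.058,.024],[.06,-.112,.024],[-.095,-.112,.024]])
def W(p,L): 
    cc,s=np.cos(p[2]),np.sin(p[2]); L=np.atleast_2d(L); return np.c_[p[0]+cc*L[:,0]-s*L[:,1],p[1]+s*L[:,0]+cc*L[:,1],L[:,2]+(p[3] if len(p)>3 else 0)]
for p0 in ([.55,.22,-.28],[.55,.22,-.28,0.]):
    r=least_squares(lambda p:(proj(c,W(p,L))-obs).ravel(),p0); print(np.round(r.x,4),np.round(r.fun,1))
p=least_squares(lambda p:(proj(c,W(p,L))-obs).ravel(),[.55,.22,-.28]).x
print('pan',onz(c,cr([318,214]),.049),'pred origin',p[:2])
k=onz(c,cr([318,446]),.054); print('knob',k)
v=k[:2]-p[:2]; cc,s=np.cos(p[2]),np.sin(p[2]); print('knob in scale',cc*v[0]+s*v[1],-s*v[0]+cc*v[1])
print('lock_grip q=0:',W(p,[0,-.066,.044]),'q26',W(p,[0,-.092,.044]))
E
```

```text
[ 0.5558  0.22   -0.2768] [-1.2 -0.8  1.5 -1.1  1.2  1.2 -1.6  1.5]
[ 0.5559  0.2208 -0.2768 -0.0072] [ 0.1  0.3  0.2 -0.   0.2 -0.3 -0.5 -0. ]
pan [0.55580972 0.22151341 0.049     ] pred origin [0.55575622 0.22001755]
knob [0.53659235 0.15257951 0.054     ]
knob in scale -4.959989915797464e-06 -0.0701080840577653
lock_grip q=0: [[0.53771977 0.15652986 0.044     ]] q26 [[0.53061451 0.13151956 0.044     ]]
```

Request:
apply_moves(delta_pos=[[3, 0.7, -2.5], [7, 1.3, -5.1], [11, 1.3, -5.1], [15, 1.3, -5.1], [18, 1.3, -5.1], [20, 1.3, -5.1], [20, 1.3, -5.1], [20, 1.3, -5.1]], yaw=[0, 0, 0, 0, 0, 0, 0, 0], gripper=[60, 60, 60, 60, 60, 60, 60, 60])

```text
clock: 3.9
tool_pos: [0.535, 0.1477, 0.1124]
eef_rot: [-0.565, -0.423, 0.567, -0.425]
contact_force: [0.2, 0.4, 0.7]
opening: 0.603
```

```bash
python3 - <<'E'
from h import *
plan([.5366,.1523,.043],-.277)
c=cam("wrist")
im=snapshot("wrist"); save(im,'e')
for n,z in {'lock_grip':.044}.items():
    for d in spot_point(n,"wrist")[:3]:
        print(n,round(d['score'],2),np.round(d['pixel'],1),np.round(onz(c,d['pixel'],z),4))
print(proj(c,[[.5366,.1523,.054],[.5366,.1523,.044]]))
E
```

```text
pos [0.535  0.1477 0.1124] delta_cm [ 6.93  0.03 -0.51] jawang -0.285 F [0.2 0.4 0.7] open 0.603 t 3.9
tool x dir [-0.002 -0.004 -1.   ]
yaw (about tool x, down => minus world) -0.008 alt 3.133 -3.15 q7 -1.1506304846622752
lock_grip 0.94 [321.9 261.5] [0.5357 0.1501 0.044 ]
[[322.29093356 263.44506128]
 [322.30131729 257.74648807]]
```

View pics/e.png

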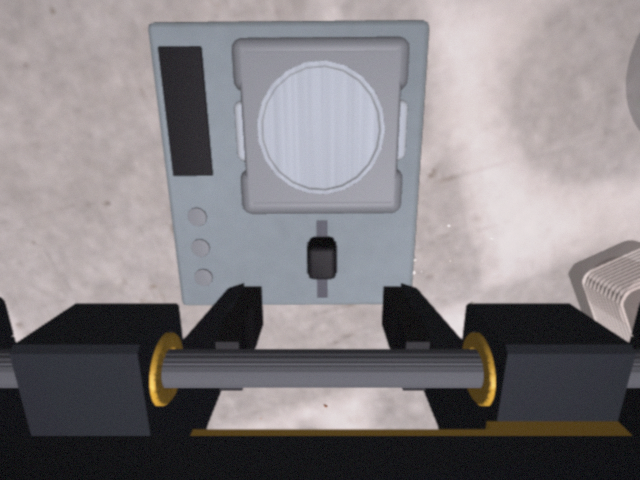

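The knob is at (321,258), centred between the fingers at (262,…) and (385,…), which agrees with the prediction. I'll go down and grip it.

Request:
apply_moves(delta_pos=[[2, 0, -0.2], [4, 0, -0.4], [5.8, 0, -0.4], [6.9, 0, -0.4], [6.9, 0, -0.4], [6.9, 0, -0.4], [6.9, 0, -0.4], [6.9, 0, -0.4], [6.9, 0, -0.4], [6.9, 0, -0.4]], yaw=[0, 0, 0, 0, 0, 0, 0, 0, 0, 0], gripper=[60, 60, 60, 60, 60, 30, 10, 10, 10, 10], force=15)

```text
clock: 4.83
tool_pos: [0.5381, 0.1525, 0.0459]
eef_rot: [0.567, 0.423, -0.565, 0.425]
contact_force: [0.4, -0.4, 0.3]
opening: 0.245
```

```bash
python3 - <<'E'
from h import *
plan([.5306,.1315,.043],-.277)
E
```

```text
pos [0.5381 0.1525 0.0459] delta_cm [ 0.3  -0.13  2.23] jawang -0.285 F [ 0.4 -0.4  0.3] open 0.245 t 4.8333
tool x dir [ 0.003 -0.001 -1.   ]
yaw (about tool x, down => minus world) -0.008 alt 3.133 -3.15 q7 -1.214479722583852
```

Request:
apply_moves(delta_pos=[[0.2, 0, 0], [0.2, 0, 0], [0.2, 0, 0]], yaw=[0, 0, 0], gripper=[5, 5, 5], force=15)

```text
clock: 5.08
tool_pos: [0.5363, 0.1532, 0.0446]
eef_rot: [-0.566, -0.424, 0.566, -0.425]
contact_force: [-3.8, 1.3, 7.7]
opening: 0.181
```

```bash
python3 - <<'E'
from h import *
plan([.5306,.1315,.043],-.277)
E
```

```text
pos [0.5363 0.1532 0.0446] delta_cm [0.16 0.07 2.24] jawang -0.284 F [-3.8  1.3  7.7] open 0.181 t 5.0833
tool x dir [ 0.001 -0.001 -1.   ]
yaw (about tool x, down => minus world) -0.007 alt 3.135 -3.149 q7 -1.2158949349959225
```

Request:
apply_moves(delta_pos=[[0, 0, 0.5], [0, 0, 1.0], [0, 0, 1.5], [0, 0, 2.0], [0, 0, 2.3], [0, 0, 2.3]], yaw=[0, 0, 0, 0, 0, 0], gripper=[5, 5, 5, 5, 5, 5])

```text
clock: 5.58
tool_pos: [0.5304, 0.133, 0.0447]
eef_rot: [0.567, 0.425, -0.564, 0.424]
contact_force: [0.5, 4.5, -4.4]
opening: 0.181
```

```bash
python3 - <<'E'
from h import *
plan([.5306,.1315,.043],-.277)
E
```

```text
pos [0.5304 0.133  0.0447] delta_cm [0.17 0.06 0.14] jawang -0.283 F [ 0.5  4.5 -4.4] open 0.181 t 5.5833
tool x dir [ 0.003  0.003 -1.   ]
yaw (about tool x, down => minus world) -0.006 alt 3.135 -3.148 q7 -1.2045989686106011
```

Moved 21 mm. I'll push further to find the stop.

Request:
apply_moves(delta_pos=[[0, 0, 0.3], [0, 0, 0.5], [0, 0, 0.5], [0, 0, 0.5]], yaw=[0, 0, 0, 0], gripper=[5, 5, 5, 5])

```text
clock: 5.92
tool_pos: [0.5304, 0.1328, 0.0447]
eef_rot: [0.569, 0.427, -0.561, 0.423]
contact_force: [2.5, 9.3, -5.5]
opening: 0.177
```

```bash
python3 - <<'E'
from h import *
plan([.5306,.1315,.043],-.277)
E
```

```text
pos [0.5304 0.1328 0.0447] delta_cm [0.17 0.06 0.12] jawang -0.28 F [ 2.5  9.3 -5.5] open 0.177 t 5.9167
tool x dir [ 0.006  0.011 -1.   ]
yaw (about tool x, down => minus world) -0.003 alt 3.138 -3.145 q7 -1.2019697692084177
```

The knob is at its stop: the force rose to 9 N with no motion. I'll relax the push, open and lift.

Request:
apply_moves(delta_pos=[[0, 0, 0], [0, 0, 0], [0, 0, 0], [0, 0, 0], [-3, 0, 0], [-7, 0, 0], [-11, 0, 0], [-15, 0, 0], [-18, 0, 0], [-18, 0, 0]], yaw=[0, 0, 0, 0, 0, 0, 0, 0, 0, 0], gripper=[30, 50, 60, 60, 60, 60, 60, 60, 60, 60])

```text
clock: 6.75
tool_pos: [0.5322, 0.1313, 0.2306]
eef_rot: [0.573, 0.425, -0.558, 0.424]
contact_force: [0.6, 0.5, -0.2]
opening: 0.602
```

```bash
python3 - <<'E'
from h import *; import pickle
plan([.555,-.11,.25],0)
c=cam("wrist")
im=snapshot("wrist"); save(im,'f'); np.save('f.npy',im); pickle.dump(c,open('f.pkl','wb'))
d=silhouettes('scale','wrist')
for x in d[:2]: print(x['score'],x['bbox'])
np.save('fm.npy',d[0]['mask'])
E
```

```text
pos [0.5322 0.1313 0.2306] delta_cm [-2.24  8.93 22.5 ] jawang -0.282 F [ 0.6  0.5 -0.2] open 0.602 t 6.75
tool x dir [ 0.016  0.014 -1.   ]
yaw (about tool x, down => minus world) -0.282 alt 2.859 -3.424 q7 -1.0276301740297644Traceback (most recent call last):
  File "<stdin>", line 7, in <module>
IndexError: list index out of range
```

View pics/f.png

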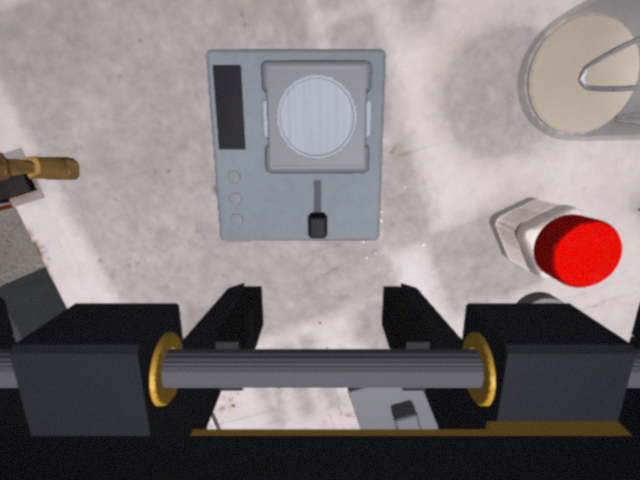

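```bash
python3 - <<'E'
from h import *
im=np.load('f.npy'); save(im,'f2',(200,40,200,210),2.8)
E
```

```text
(no output)
```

View pics/f2.png

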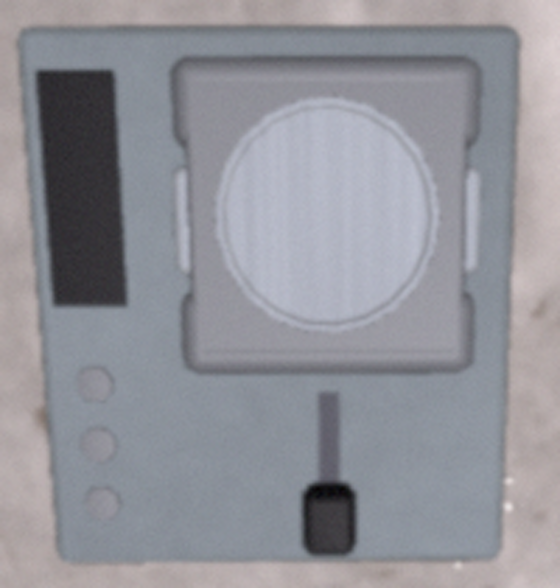

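```bash
python3 - <<'E'
from h import *; import pickle
from scipy.optimize import least_squares
c=pickle.load(open('f.pkl','rb'))
cr=lambda p:np.array(p)/2.8+[200,40]
obs=cr([[20,27],[519,27],[500,560],[59,560]]); 
L=np.array([[-.095,.058,.024],[.06,.058,.024],[.06,-.112,.024],[-.095,-.112,.024]])
def W(p,L): 
    cc,s=np.cos(p[2]),np.sin(p[2]); L=np.atleast_2d(L); return np.c_[p[0]+cc*L[:,0]-s*L[:,1],p[1]+s*L[:,0]+cc*L[:,1],L[:,2]+(p[3] if len(p)>3 else 0)]
for p0 in ([.55,.22,-.28],[.55,.22,-.28,0.]):
    r=least_squares(lambda p:(proj(c,W(p,L))-obs).ravel(),p0); print(np.round(r.x,4),np.round(r.fun,1))
p=r.x
print('pan',onz(c,cr([327,213.5]),.049))
k=onz(c,cr([330,521]),.054); print('knob',k)
v=k[:2]-p[:2]; cc,s=np.cos(p[2]),np.sin(p[2]); print('knob in scale',cc*v[0]+s*v[1],-s*v[0]+cc*v[1])
E
```

```text
[ 0.5562  0.2202 -0.279 ] [-1.8 -1.2  1.9 -0.9  1.   1.2 -1.   1.9]
[ 0.556   0.2206 -0.279  -0.0053] [-0.3  0.   0.5  0.3 -0.2 -0.5  0.1  0.2]
pan [0.55612301 0.22173877 0.049     ]
knob [0.53134305 0.1335105  0.054     ]
knob in scale 0.00027408108604526013 -0.09053274742467404
```

```bash
python3 - <<'E'
from h import *; import pickle
plan([.553,-.165,.27],0)
E
```

```text
pos [0.5296 0.1299 0.2256] delta_cm [-4.74 10.47 27.62] jawang -0.282 F [ 0.4 -0.8 -0.1] open 0.602 t 6.85
tool x dir [ 0.008  0.011 -1.   ]
yaw (about tool x, down => minus world) -0.282 alt 2.86 -3.423 q7 -1.0291444489948922
```

Request:
apply_moves(delta_pos=[[-2, 1, 3], [-4, 2.5, 7], [-4.7, 4, 11], [-4.7, 5.5, 15], [-4.7, 7, 19], [-4.7, 8.5, 23], [-4.7, 10, 26], [-4.7, 10.5, 27.6], [-4.7, 10.5, 27.6], [-4.7, 10.5, 27.6]], yaw=[0, 0, -0.05, -0.1, -0.15, -0.2, -0.25, -0.28, -0.28, -0.28], gripper=[60, 60, 60, 60, 60, 60, 60, 60, 60, 60])

```text
clock: 7.68
tool_pos: [0.5519, -0.1664, 0.2673]
eef_rot: [0.505, 0.501, -0.497, 0.497]
contact_force: [-0.4, 1.2, -0.4]
opening: 0.597
```

```bash
python3 - <<'E'
from h import *; import pickle
plan([.556,-.105,.27],0)
c=cam("wrist")
im=snapshot("wrist"); save(im,'g'); np.save('g.npy',im); pickle.dump(c,open('g.pkl','wb'))
for n,z in {'cover_grip':.046,'cover_tab':.005,'cover':0}.items():
    for d in spot_point(n,"wrist")[:3]:
        print(n,round(d['score'],2),np.round(d['pixel'],1),np.round(onz(c,d['pixel'],z),4))
E
```

```text
pos [ 0.5519 -0.1664  0.2673] delta_cm [-0.2   0.38 -6.14] jawang -0.005 F [-0.4  1.2 -0.4] open 0.597 t 7.6833
tool x dir [ 0.004  0.012 -1.   ]
yaw (about tool x, down => minus world) -0.005 alt 3.136 -3.147 q7 -0.22709850375488239
cover_grip 0.66 [331.2 149.9] [ 0.5623 -0.1016  0.046 ]
cover_tab 0.93 [223.4 425.9] [ 0.4229 -0.4527  0.005 ]
cover_tab 0.73 [330.8 223. ] [ 0.5632 -0.1814  0.005 ]
cover 0.95 [325.9 151. ] [ 0.5579 -0.1034  0.    ]
```

View pics/g.png

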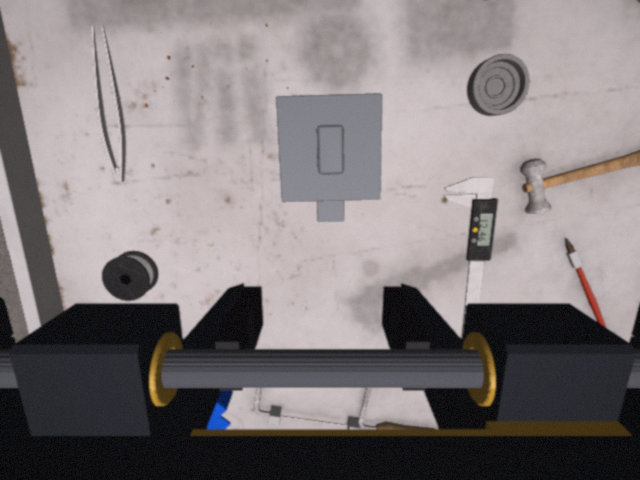

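The grey cover is at (330,148), its rib at (330,150) and its tab at (330,210), on the −y side. This is the right piece: grey, with its tab towards −y.

```bash
python3 - <<'E'
from h import *
im=np.load('g.npy'); save(im,'g2',(265,85,130,145),4)
E
```

```text
(no output)
```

View pics/g2.png

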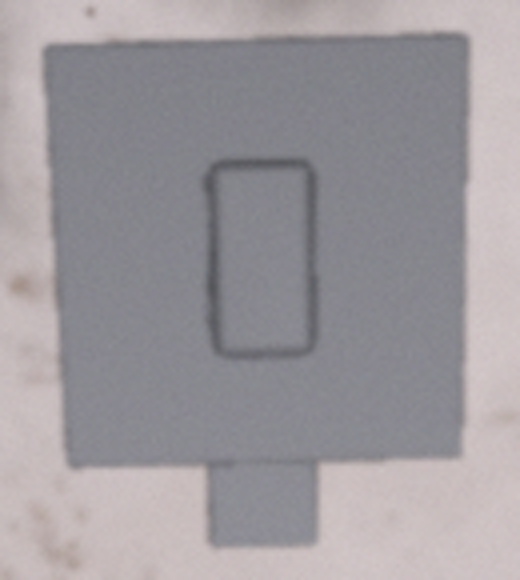

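```bash
python3 - <<'E'
from h import *; import pickle
from scipy.optimize import least_squares
c=pickle.load(open('g.pkl','rb'))
cr=lambda p:np.array(p)/4+[265,85]
obs=cr([[44,46],[469,34],[461,457],[69,467]]); h=.0505
L=np.array([[-h,h,.034],[h,h,.034],[h,-h,.034],[-h,-h,.034]])
def W(p,L): 
    cc,s=np.cos(p[2]),np.sin(p[2]); L=np.atleast_2d(L); return np.c_[p[0]+cc*L[:,0]-s*L[:,1],p[1]+s*L[:,0]+cc*L[:,1],L[:,2]+(p[3] if len(p)>3 else 0)]
for p0 in ([.55,-.1,0],[.55,-.1,0,0.]):
    r=least_squares(lambda p:(proj(c,W(p,L))-obs).ravel(),p0); print(np.round(r.x,4),np.round(r.fun,1))
print('rib',onz(c,cr([264,257]),.058))
E
```

```text
[ 0.5616 -0.1017  0.0226] [-0.2 -0.3  0.3 -0.3  0.5  0.3 -0.6  0.5]
[ 0.5617 -0.1016  0.0226 -0.0027] [ 0.2 -0.  -0.1  0.   0.2 -0.1 -0.2  0.1]
rib [ 0.56174473 -0.1008759   0.058     ]
```

```bash
python3 - <<'E'
from h import *
plan([.5616,-.1015,.051],.0226)
E
```

```text
pos [ 0.5532 -0.1627  0.2692] delta_cm [21.9   0.69 -5.86] jawang 0.001 F [-0.1 -0.2 -0. ] open 0.598 t 7.8833
tool x dir [ 0.007  0.012 -1.   ]
yaw (about tool x, down => minus world) -0.021 alt 3.12 -3.163 q7 -0.22664310661079803
```

Request:
apply_moves(delta_pos=[[2, 0.4, -3], [5, 0.7, -5.9], [9, 0.7, -5.9], [12, 0.7, -5.9], [14.5, 0.7, -5.9], [14.5, 0.7, -5.9], [14.5, 0.7, -5.9], [14.5, 0.7, -5.9]], yaw=[-0.02, -0.02, -0.02, -0.02, -0.02, -0.02, -0.02, -0.02], gripper=[60, 60, 60, 60, 60, 60, 60, 60])

```text
clock: 8.55
tool_pos: [0.5622, -0.1011, 0.1264]
eef_rot: [0.5, 0.506, -0.489, 0.505]
contact_force: [0.0, -0.4, -0.9]
opening: 0.602
```

```bash
python3 - <<'E'
from h import *
plan([.5616,-.1015,.051],.0226)
snapshot("wrist")
plan([.5616,-.1015,.051],.0226)
E
```

```text
pos [ 0.5622 -0.1011  0.1264] delta_cm [ 7.54 -0.13  0.13] jawang 0.022 F [ 0.  -0.4 -0.9] open 0.602 t 8.55
tool x dir [ 0.009  0.012 -1.   ]
yaw (about tool x, down => minus world) -0.0 alt 3.141 -3.142 q7 -0.46859103585749334
pos [ 0.5625 -0.1014  0.1269] delta_cm [ 7.58 -0.17  0.1 ] jawang 0.022 F [ 0.4 -0.5  0.6] open 0.601 t 8.6
tool x dir [ 0.011  0.012 -1.   ]
yaw (about tool x, down => minus world) -0.001 alt 3.141 -3.142 q7 -0.46867335728321824
```

Request:
apply_moves(delta_pos=[[3, -0.1, 0.1], [5.5, -0.1, 0.1], [7.3, -0.1, 0.1], [7.6, -0.1, 0.1], [7.6, -0.1, 0.1], [7.6, -0.1, 0.1], [7.6, -0.1, 0.1], [7.6, -0.1, 0.1], [7.6, -0.1, 0.1], [7.6, -0.1, 0.1]], yaw=[0, 0, 0, 0, 0, 0, 0, 0, 0, 0], gripper=[60, 60, 60, 60, 40, 20, 20, 20, 20, 20], force=50)

```text
clock: 9.43
tool_pos: [0.5624, -0.1018, 0.052]
eef_rot: [0.5, 0.505, -0.489, 0.505]
contact_force: [-1.0, -0.6, 6.7]
opening: 0.269
```

```bash
python3 - <<'E'
from h import *
plan([.5616,-.1015,.051],.0226)
c=cam("wrist"); im=snapshot("wrist"); save(im,'i')
E
```

```text
pos [ 0.5624 -0.1018  0.052 ] delta_cm [ 0.1  -0.08 -0.03] jawang 0.021 F [-1.  -0.6  6.7] open 0.269 t 9.4333
tool x dir [ 0.011  0.011 -1.   ]
yaw (about tool x, down => minus world) -0.001 alt 3.14 -3.143 q7 -0.552625763737301
```

View pics/i.png

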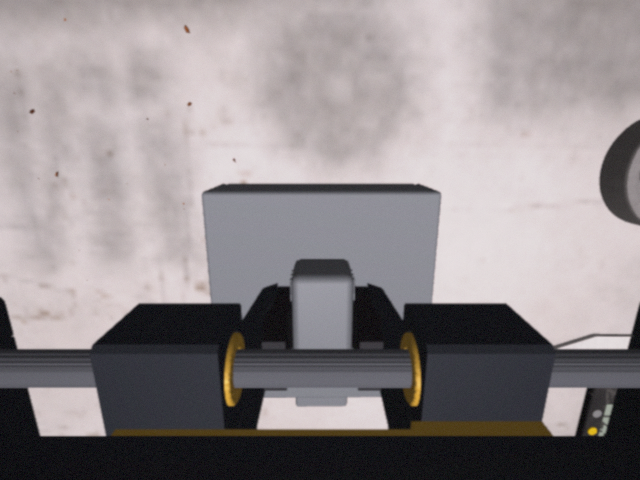

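The cover is gripped: the rib is between the pads at (322,305), and the opening of 23.7 mm matches the 24 mm rib. I'll lift it.

Request:
apply_moves(delta_pos=[[-1, 0, 0], [-3, 0, 0], [-5, 0, 0], [-7.5, 0, 0], [-10, 0, 0], [-12, 0, 0], [-12, 0, 0]], yaw=[0, 0, 0, 0, 0, 0, 0], gripper=[20, 20, 20, 20, 20, 20, 20])

```text
clock: 10.07
tool_pos: [0.5635, -0.103, 0.1765]
eef_rot: [0.502, 0.503, -0.487, 0.507]
contact_force: [0.5, -0.7, -0.8]
opening: 0.268
```

```bash
python3 - <<'E'
from h import *
plan([.5560,.2210,.165],-.279)
E
```

```text
pos [ 0.5635 -0.103   0.1765] delta_cm [  1.49  -0.09 -32.4 ] jawang 0.021 F [ 0.5 -0.7 -0.8] open 0.268 t 10.0667
tool x dir [ 0.019  0.011 -1.   ]
yaw (about tool x, down => minus world) 0.3 alt 3.442 -2.841 q7 -0.41970643162108506
```

Request:
apply_moves(delta_pos=[[0, 0, -2], [0, 0, -5], [0, 0, -8.5], [0, 0, -12], [0, 0, -15.5], [0, 0, -19], [0, 0, -22.5], [0, 0, -26], [0, 0, -28], [0, 0, -28]], yaw=[0, 0.03, 0.06, 0.09, 0.13, 0.17, 0.21, 0.25, 0.3, 0.3], gripper=[20, 20, 20, 20, 20, 20, 20, 20, 20, 20])

```text
clock: 10.9
tool_pos: [0.5561, 0.1847, 0.1794]
eef_rot: [0.572, 0.428, -0.554, 0.427]
contact_force: [-0.0, 1.2, -2.0]
opening: 0.271
```

```bash
python3 - <<'E'
from h import *
plan([.5560,.2210,.165],-.279)
im=snapshot("wrist"); save(im,'j')
plan([.5560,.2210,.165],-.279)
E
```

```text
pos [0.5561 0.1847 0.1794] delta_cm [ 1.5  -1.   -3.46] jawang -0.272 F [-0.   1.2 -2. ] open 0.271 t 10.9
tool x dir [ 0.019  0.017 -1.   ]
yaw (about tool x, down => minus world) 0.007 alt 3.149 -3.134 q7 -1.0916599191265948
pos [0.5564 0.1806 0.179 ] delta_cm [ 1.46 -1.15 -3.85] jawang -0.273 F [-0.2 -0.6 -1.7] open 0.269 t 10.95
tool x dir [ 0.018  0.013 -1.   ]
yaw (about tool x, down => minus world) 0.006 alt 3.148 -3.136 q7 -1.089166807651581
```

View pics/j.png

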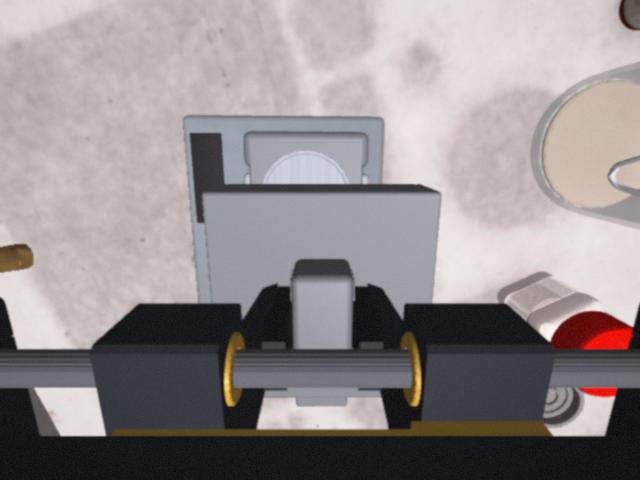

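Request:
apply_moves(delta_pos=[[0, -0.6, -2], [0, -1.1, -3.8], [1.5, -1.1, -3.8], [3, -1.1, -3.8], [4, -1.1, -3.8], [4, -1.1, -3.8], [4, -1.1, -3.8]], yaw=[0, 0.01, 0.01, 0.01, 0.01, 0.01, 0.01], gripper=[20, 20, 20, 20, 20, 20, 20])

```text
clock: 11.53
tool_pos: [0.5566, 0.2191, 0.1388]
eef_rot: [0.573, 0.424, -0.559, 0.424]
contact_force: [-0.1, 0.0, -2.1]
opening: 0.268
```

```bash
python3 - <<'E'
from h import *
plan([.5560,.2210,.105],-.279)
im=snapshot("wrist"); save(im,'k')
im=snapshot("scene"); save(im,'k2',(140,230,200,120),4)
plan([.5560,.2210,.105],-.279)
E
```

```text
pos [0.5566 0.2191 0.1388] delta_cm [ 3.38 -0.15 -0.12] jawang -0.284 F [-0.1  0.  -2.1] open 0.268 t 11.5333
tool x dir [ 0.017  0.011 -1.   ]
yaw (about tool x, down => minus world) -0.005 alt 3.136 -3.147 q7 -1.1744419778391726
pos [0.5573 0.2201 0.14  ] delta_cm [ 3.5  -0.2   0.01] jawang -0.284 F [ 0.   0.1 -2.9] open 0.271 t 11.6333
tool x dir [ 0.019  0.013 -1.   ]
yaw (about tool x, down => minus world) -0.005 alt 3.137 -3.147 q7 -1.1745708817495244
```

View pics/k.png

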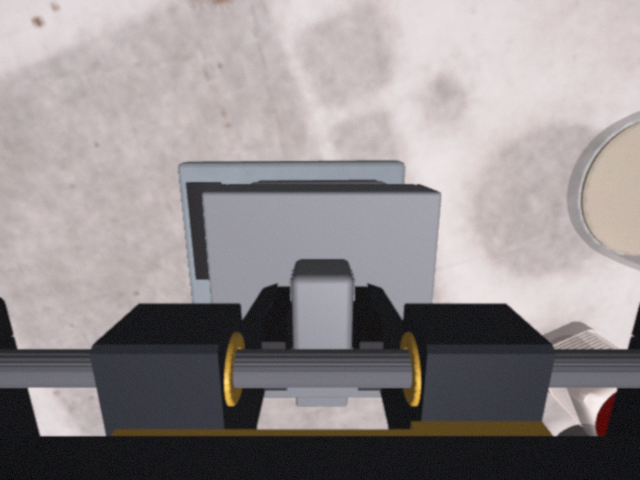

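View pics/k2.png

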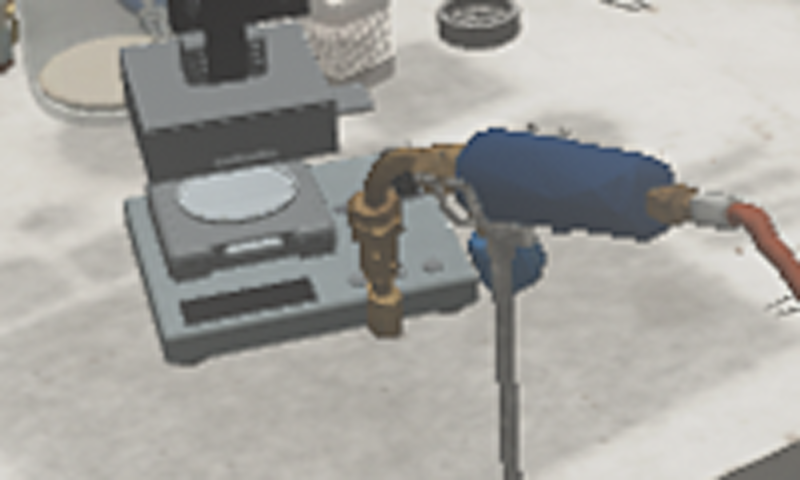

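Request:
apply_moves(delta_pos=[[1, -0.2, 0], [2, -0.2, 0], [3, -0.2, 0], [3.8, -0.2, 0], [3.8, -0.2, 0], [3.8, -0.2, 0]], yaw=[-0.005, -0.005, -0.005, -0.005, -0.005, -0.005], gripper=[20, 20, 20, 20, 20, 20])

```text
clock: 12.13
tool_pos: [0.5556, 0.2211, 0.1011]
eef_rot: [0.572, 0.425, -0.557, 0.426]
contact_force: [-0.3, 0.1, -1.6]
opening: 0.269
```

```bash
python3 - <<'E'
from h import *
plan([.5560,.2210,.086],-.279)
im=snapshot("wrist"); save(im,'l')
im=snapshot("scene"); save(im,'l2',(140,230,200,120),4)
plan([.5560,.2210,.086],-.279)
E
```

```text
pos [0.5556 0.2211 0.1011] delta_cm [1.51 0.02 0.02] jawang -0.279 F [-0.3  0.1 -1.6] open 0.269 t 12.1333
tool x dir [ 0.018  0.012 -1.   ]
yaw (about tool x, down => minus world) 0.0 alt 3.142 -3.141 q7 -1.203930526881341
pos [0.5562 0.2214 0.1021] delta_cm [ 1.61 -0.04  0.07] jawang -0.279 F [-0.1 -0.1 -2.1] open 0.264 t 12.2333
tool x dir [ 0.019  0.013 -1.   ]
yaw (about tool x, down => minus world) 0.0 alt 3.142 -3.142 q7 -1.2039073540775258
```

View pics/l.png

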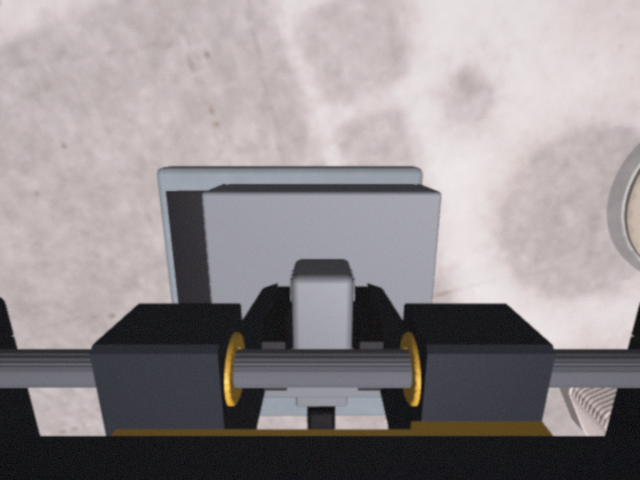

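View pics/l2.png

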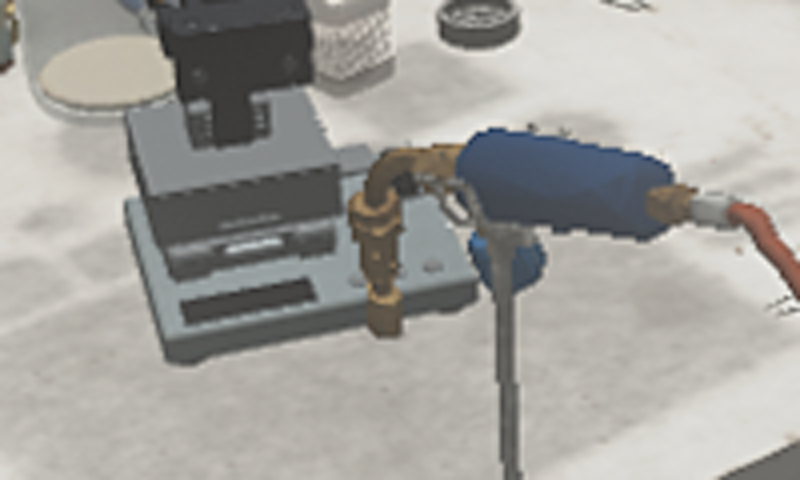

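Aligned. The knob shows at (321,418), clear of the tab, and the cover is over the deck. I'll ease it on.

Request:
apply_moves(delta_pos=[[0.4, 0, 0], [0.8, 0, 0], [1.2, 0, 0], [1.4, 0, 0], [1.4, 0, 0]], yaw=[0, 0, 0, 0, 0], gripper=[20, 20, 20, 20, 20])

```text
clock: 12.65
tool_pos: [0.5557, 0.2217, 0.0879]
eef_rot: [0.572, 0.426, -0.557, 0.426]
contact_force: [-2.7, -0.4, 1.5]
opening: 0.265
```

```bash
python3 - <<'E'
from h import *
plan([.5560,.2210,.076],-.279)
E
```

```text
pos [0.5557 0.2217 0.0879] delta_cm [1.19 0.04 0.08] jawang -0.278 F [-2.7 -0.4  1.5] open 0.265 t 12.65
tool x dir [ 0.018  0.013 -1.   ]
yaw (about tool x, down => minus world) 0.001 alt 3.142 -3.141 q7 -1.214486636078495
```

It's over the deck and down at the catches. I'll raise the grip and press.

Request:
apply_moves(delta_pos=[[0.2, 0, 0], [0.4, 0, 0], [0.6, 0, 0], [0.6, 0, 0]], yaw=[0, 0, 0, 0], gripper=[20, 20, 20, 20], force=60)

```text
clock: 12.98
tool_pos: [0.5557, 0.2218, 0.0826]
eef_rot: [0.572, 0.426, -0.557, 0.426]
contact_force: [-1.8, -0.5, 4.7]
opening: 0.265
```

```bash
python3 - <<'E'
from h import *
plan([.5560,.2210,.076],-.279)
E
```

```text
pos [0.5557 0.2218 0.0826] delta_cm [0.66 0.04 0.08] jawang -0.278 F [-1.8 -0.5  4.7] open 0.265 t 12.9833
tool x dir [ 0.018  0.013 -1.   ]
yaw (about tool x, down => minus world) 0.001 alt 3.142 -3.141 q7 -1.2189036384103087
```

Request:
apply_moves(delta_pos=[[0.2, 0, 0], [0.4, 0, 0], [0.6, 0, 0], [0.6, 0, 0]], yaw=[0, 0, 0, 0], gripper=[20, 20, 20, 20])

```text
clock: 13.32
tool_pos: [0.5559, 0.2217, 0.0763]
eef_rot: [0.572, 0.425, -0.557, 0.426]
contact_force: [-1.5, 0.2, 0.5]
opening: 0.267
```

```bash
python3 - <<'E'
from h import *
plan([.5560,.2210,.076],-.279)
E
```

```text
pos [0.5559 0.2217 0.0763] delta_cm [0.03 0.03 0.07] jawang -0.278 F [-1.5  0.2  0.5] open 0.267 t 13.3167
tool x dir [ 0.018  0.012 -1.   ]
yaw (about tool x, down => minus world) 0.001 alt 3.142 -3.141 q7 -1.2232700833622534
```

Request:
apply_moves(delta_pos=[[0.1, 0, 0], [0.2, 0, 0], [0.2, 0, 0]], yaw=[0, 0, 0], gripper=[20, 20, 20])

```text
clock: 13.57
tool_pos: [0.5561, 0.2217, 0.076]
eef_rot: [0.572, 0.425, -0.557, 0.426]
contact_force: [-3.6, -2.7, 16.4]
opening: 0.268
```

```bash
python3 - <<'E'
from h import *
plan([.5560,.2210,.076],-.279)
im=snapshot("scene"); save(im,'m2',(140,230,200,120),4)
im=snapshot("wrist"); save(im,'m')
plan([.5560,.2210,.076],-.279)
E
```

```text
pos [0.5561 0.2217 0.076 ] delta_cm [-0.    0.01  0.07] jawang -0.279 F [-3.6 -2.7 16.4] open 0.268 t 13.5667
tool x dir [ 0.019  0.012 -1.   ]
yaw (about tool x, down => minus world) 0.0 alt 3.142 -3.141 q7 -1.2247196942977046
pos [0.5561 0.2217 0.076 ] delta_cm [-0.    0.01  0.07] jawang -0.279 F [-3.9 -2.2 16. ] open 0.268 t 13.6667
tool x dir [ 0.019  0.012 -1.   ]
yaw (about tool x, down => minus world) 0.0 alt 3.142 -3.141 q7 -1.2246896915769534
```

View pics/m2.png

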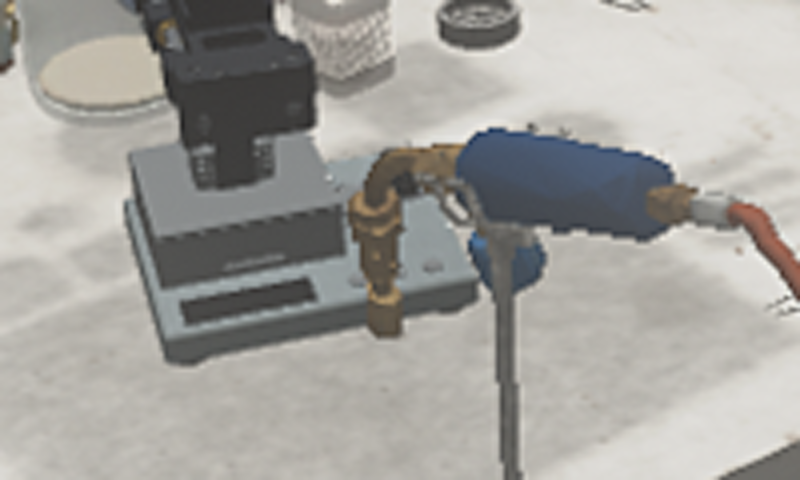

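View pics/m.png

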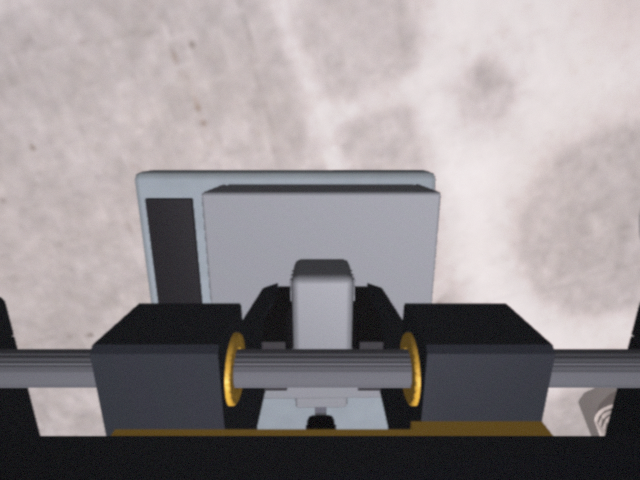

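Request:
apply_moves(delta_pos=[[0.15, 0, 0], [0.15, 0, 0], [0.15, 0, 0], [0.15, 0, 0], [0.15, 0, 0], [0.15, 0, 0]], yaw=[0, 0, 0, 0, 0, 0], gripper=[20, 20, 20, 20, 20, 20])

```text
clock: 14.17
tool_pos: [0.5561, 0.2217, 0.076]
eef_rot: [0.573, 0.425, -0.557, 0.427]
contact_force: [-3.4, -2.2, 15.0]
opening: 0.266
```

```bash
python3 - <<'E'
from h import *
plan([.5560,.2210,.076],-.279)
snapshot("scene")
plan([.5560,.2210,.076],-.279)
im=snapshot("top"); save(im,'n',(140,130,260,190),3)
E
```

```text
pos [0.5561 0.2217 0.076 ] delta_cm [-0.    0.01  0.07] jawang -0.279 F [-3.4 -2.2 15. ] open 0.266 t 14.1667
tool x dir [ 0.02   0.012 -1.   ]
yaw (about tool x, down => minus world) 0.0 alt 3.142 -3.141 q7 -1.2256204678162395
pos [0.5561 0.2217 0.076 ] delta_cm [-0.    0.01  0.07] jawang -0.279 F [-4.1 -3.  15.3] open 0.268 t 14.2167
tool x dir [ 0.02   0.012 -1.   ]
yaw (about tool x, down => minus world) 0.0 alt 3.142 -3.141 q7 -1.2256403323631693
```

View pics/n.png

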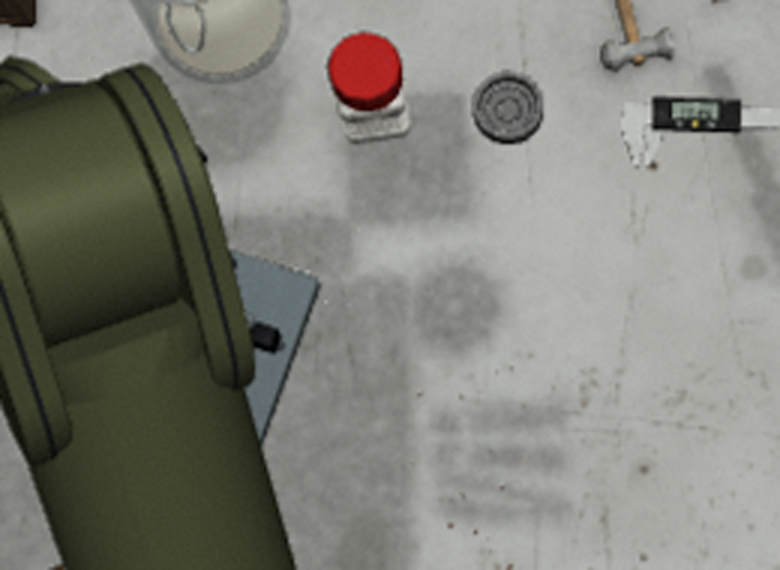

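The top view shows the knob at the outer end, and the bottle and cup where they were. I'll trim the push to about 12 N.

Request:
apply_moves(delta_pos=[[0.11, 0, 0], [0.11, 0, 0], [0.11, 0, 0], [0.11, 0, 0]], yaw=[0, 0, 0, 0], gripper=[20, 20, 20, 20])

```text
clock: 14.6
tool_pos: [0.556, 0.2217, 0.076]
eef_rot: [0.573, 0.425, -0.557, 0.427]
contact_force: [-4.0, -2.4, 11.0]
opening: 0.268
```

```bash
python3 - <<'E'
from h import *
plan([.5560,.2210,.076],-.279)
c=cam("top"); snapshot("top")
for n,z in {'flux_bottle':0,'bezel_cup':0,'lock_grip':.044}.items():
    for d in spot_point(n,"top")[:1]:
        print(n,round(d['score'],2),np.round(d['pixel'],1),np.round(onz(c,d['pixel'],z),4))
plan([.5560,.2210,.076],-.279)
E
```

```text
pos [0.556  0.2217 0.076 ] delta_cm [-0.    0.02  0.07] jawang -0.279 F [-4.  -2.4 11. ] open 0.268 t 14.6
tool x dir [ 0.02   0.011 -1.   ]
yaw (about tool x, down => minus world) -0.0 alt 3.142 -3.142 q7 -1.2262329169636306
flux_bottle 0.89 [264.9 166.8] [0.7235 0.0644 0.    ]
bezel_cup 0.74 [309. 166.] [ 0.7298 -0.0404  0.    ]
lock_grip 0.65 [229.3 243.6] [0.5243 0.1282 0.044 ]
pos [0.5561 0.2217 0.076 ] delta_cm [0.   0.01 0.07] jawang -0.279 F [-1.9 -2.3 11.7] open 0.266 t 14.8
tool x dir [ 0.02   0.011 -1.   ]
yaw (about tool x, down => minus world) 0.0 alt 3.142 -3.142 q7 -1.226214355719302
```

```bash
python3 - <<'E'
from plant import *
print(finish_job())
E
```

```text
the job is handed in; nothing more can be done
None
```

I slid the lock knob out to its end stop, fitted the grey cover over the pan with its tab on the knob side, and pressed it home. I handed the job in at about 14.8 s, with the gripper still on the rib and pressing.

**Last checks:**
- **Knob:** At the stop, the push force rose to 9 N with no further motion. A picture taken just before the hand-in still shows the knob at the outer end of its slot.
- **Cover height:** The tool sits 24.0 mm above its height when the cover stood on the bench, which is exactly the fully home position. Further pressing gave stiff contact with no more travel.
- **Push:** The last readings were 11.0 to 11.7 N downward, with 2 to 4 N sideways. The push was 15 to 16 N for about a second before I trimmed it.
- **Bystanders:** The bottle and cup were detected within 1 pixel (2 to 3 mm) of their starting places, which I take as detector noise.

**What was less certain:**
- **Catches:** I did not see the snap force peak itself. The largest reading on the way down was about 5 N, between move calls, so I judged the snap from the home height and the stiff stop.
- **Tool tilt:** The tool stayed tilted by about 1.3° from its contact with the knob stop, but the cover was gripped flat on the bench and showed no visible tilt.

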